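# Take the blown fuse out of a screw-cap holder

### The arm

A 6-joint arm with a two-finger parallel gripper is mounted at the origin on the work surface. World frame = base frame: x ahead of the robot, y to its left, z up, the work surface at z = 0. Lengths are in mm, angles in rad, forces in N, time in s.
With the tool pointing down it reaches from about 300 to 775 mm from the base axis. Payload 14.6 kg.
Tool frame: the origin (TCP) lies on the centre line of the jaws, within the pads' length; the fingertips stand 19 mm ahead of it and the grasp point (between the pads) is the TCP (bot.tip_reach is the distance from the TCP to the fingertips, in mm); y points along the fingers, x is the direction in which the jaws open and shut, and the axes are right-handed (so a half turn about y gives the same grasp; the last joint's range is limited). The gripper opens to 85 mm and grips with 20 to 120 N. Pads are 22 mm wide; open, the fingers measure 114 mm over their backs; the gripper's body (76 mm by 85 mm) begins 54 mm behind the grasp point. The pads swing forward as they close: fully open they stand 13 mm farther back than shut.
Start: joints at [-1.291, 0.3, 1.521, -0, 1.321, -0.067], TCP at [186.932, -517.248, 250.281] pointing down, gripper open.
Joint ranges: [-3.03, 3.03], [-0.79, 2.21], [0.23, 2.52], [-1.04, 4.18], [0, 3.07], [-2.55, 2.55]. Speed limits (rad/s): [2.22, 2.22, 2.57, 3.14, 3.14, 3.14].

### API

Orientations are given as a unit quaternion [w, x, y, z].
In Python, from rig import bot gives the robot as it stands. Calls block until the motion is done:
- bot.move_to(position, orientation): joint-space move of the TCP to a pose.
- bot.servo_line(position, attitude=None, speed=150, until_force=None): straight line of the TCP; attitude=None keeps the orientation; speed is the mean speed in mm/s. With until_force (N) it stops when the force on the tool has changed by that much, and returns True; else False.
- bot.move_joints(angles): joint-space move.
- bot.move_gripper(opening, grip_force=None): finger opening in mm; grip_force is the grip in N (None keeps the last); returns when the fingers have stopped.
- bot.dwell(seconds).
- bot.ik(position, orientation): joint angles nearest the present ones, or None.
- bot.read_state(): the state.
- bot.read_camera(name): name is "scene" or "top" or "wrist"; returns a dict with "image" (400x640x3 uint8, blue, green, red), "depth" (400x640 float32, mm along the optical axis (not along the pixel's ray), 0 where there is no reading), "fovy" (degrees; the focal length in pixels is half the picture's height over the tangent of half this angle, whatever the lens; pixels are square), "cx", "cy" (the principal point, pixels), "eye" and "attitude" of the camera in the world; the wrist camera has in their place "mount" (4x4, takes a point from camera to tool coordinates, whose origin is the TCP and whose axes are the tool frame's). Camera axes: x right, y down, z forward; pixel columns grow to the right and rows downward; lengths in mm; the calibration is good to about 2 mm. The wrist camera is an equidistant fisheye: a pixel r from the principal point sees the ray r / f radians off the axis. A picture is of the moment at which its call begins: read the wrist's pose just before it.
A pose or a line that the arm cannot do raises bot.MotionError and nothing moves.
- bot.finish_job(): hands the job in, once; it reports no verdict.
The state is a dict: "clock": time; "joint_positions": joint angles; "qvel": joint speeds; "effort": joint torques, N m; "ee_pos": TCP position; "tool_rot": TCP orientation; "ft_force": force on the tool from outside, world axes, zero at the start; "moment": the same for the moment, N m; "grip_width": finger opening in mm.
Only numpy, scipy, OpenCV 4.12 (cv2) and the standard library are available. Lean on these libraries where they do the work, as an engineer would, in place of code of your own. Each camera call takes 0.05 s, during which the arm holds its last target.

### The job

At the test bench, unscrew the white cap on the grey fuse box anticlockwise until its threads part, lift it off and stand it mouth down, flat on the floor of the shallow tray, and after that take the blown cartridge fuse out of the open holder and put it in the deep bin, letting go of both. Leave the hand-held meter, spool, brush and small grey box that lie beyond the fuse box where they are.

Things in the scene. Friction and masses are not known exactly. Their poses are not given: they have to be found in the camera images.
- unit: Low grey steel fuse box, 160 (x) x 240 (y) x 50 mm high, fixed to the bench. Origin: centre of its underside; x points away from the robot at yaw 0. On its top stand a round threaded neck (axis at x 0, y +60 mm) and, at y -60 and -95 mm, two terminal posts 24 mm across that reach 85 mm above the bench; they do not move.
- neck_top (a point): Centre of the neck's mouth, 34 mm above the top of the box (84 mm above the bench). Brass neck, 52 mm core, 31 mm bore, with one right-hand thread 64 mm across, lead 10 mm per turn. The bore ends at the top of the box, where the fuse stands.
- cap: White ceramic screw cap, 80 mm high, over the fuse. Origin: centre of its mouth (underside), z up its axis; screwed down, the mouth rests on the box, 50 mm above the bench. Lower 44 mm: ribbed skirt 78 mm across; above it a round grip 48 mm across. Loosens anticlockwise from above, rising 10 mm a turn, 3 to 4 mm of axial play; the threads part after 1.25 to 1.5 turns, not before. 0.13 to 0.24 kg.
- cap_grip (a point): Point on the cap's axis at mid-height of the round grip, 64 mm above the mouth. The grip spans 44 to 80 mm above the mouth, its top closed. Once unscrewed, the cap must rise 75 mm above its seat in all to clear the fuse inside.
- fuse: Cartridge fuse, a white cylinder with steel ends, 25 to 26 mm across and 70 mm long, standing loosely in the neck's bore with its top 36 mm above the neck; hidden under the cap at the start. Origin: centre of its lower end, z along its length. Mass 0.06 to 0.13 kg.
- fuse_center (a point): Middle of the fuse, 35 mm from either end.
- tray_in (a point): Shallow blue tray, 160 x 160 x 18 mm high, walls 4 mm, fixed to the bench to one side of the unit (left or right varies). This point: centre of its inner floor, 4 mm above the bench; axes along its sides.
- bin_in (a point): Deep blue scrap bin, 160 x 160 x 50 mm high, walls 4 mm, fixed to the bench on the other side of the unit. This point: centre of its inner floor, 4 mm above the bench; axes along its sides.
- multimeter: Bystander, leave where it is: grey hand-held meter 170 x 85 x 41 mm, lying on its back.
- spool: Bystander, leave where it is: aluminium wire spool 64 mm across, 50 mm high.
- brush: Bystander, leave where it is: brush 170 mm long, lying.
- relaybox: Bystander, leave where it is: plain grey box 80 x 110 x 50 mm.

How it is judged:
By the outcome, as a careful person would: the job done as asked, in the order asked, and still so for the second after the job is handed in, with the robot touching nothing.
It also fails if it takes over 72 s, if anything falls off the work surface, if the arm or the gripper's body presses on something with over 40 N, if the wrist force passes 120 N, or if a joint passes its speed limit or range.

## Working session

There is one attempt and no reset: what is moved stays moved. The work goes in short steps, each a Python script; the robot and the scene stay as the last script left them, time stands still between calls to the robot, and variables do not carry over. Pictures are saved under pics/ and viewed, and the job is handed in when it is done.

```bash
ls; mkdir -p pics
python3 - <<'E'
from rig import bot
import cv2,numpy as np
s=bot.read_state();print(s)
for n in("scene","top","wrist"):
    c=bot.read_camera(n);cv2.imwrite(f"pics/{n}0.png",c["image"]);np.save(f"pics/{n}0.npy",c["depth"])
    print(n,{k:v for k,v in c.items() if k not in("image","depth")})
E
```

```text
pics
{'clock': 0.0, 'joint_positions': array([-1.29057280e+00,  3.00490366e-01,  1.52155537e+00,  2.26652244e-05,
        1.32068279e+00, -6.66022059e-02]), 'qvel': array([ 0.00015684,  0.00039841, -0.00037732,  0.00152979,  0.00126125,
        0.00029262]), 'effort': array([ 7.01876834e-04, -5.43503022e+01, -3.61796272e+01, -1.39597296e-04,
        3.98678545e-03, -5.78210393e-05]), 'ee_pos': array([ 186.89904929, -517.06113272,  249.72160586]), 'tool_rot': array([ 0.57903021, -0.57851397,  0.40653761, -0.40592211]), 'ft_force': array([-0.27460542, -0.85941164,  1.01446442]), 'moment': array([ 0.0228325 , -0.04005717, -0.01951588]), 'grip_width': 85.60759224424925}
scene {'fovy': 48.69983576771765, 'cx': 311.3314984511446, 'cy': 192.83124327380884, 'eye': array([1178.88318126, -309.89803848, 1149.74573889]), 'attitude': array([-0.23646319,  0.82349306,  0.49498517, -0.14468592])}
top {'fovy': 50.24464628662064, 'cx': 313.0471656862501, 'cy': 192.3004624469119, 'eye': array([ 430.00527714,   -1.34243338, 1124.38349853]), 'attitude': array([-0.05460235,  0.71162521, -0.69871067,  0.04910746])}
wrist {'fovy': 65.70646984690485, 'cx': 320.01940991283294, 'cy': 195.76354169875717, 'mount': array([[ 9.99999580e-01,  3.31656513e-04,  8.54236432e-04,
        -5.09182023e-02],
       [-7.32534602e-04, -2.70749841e-01,  9.62649462e-01,
        -1.23814055e+02],
       [ 5.50553342e-04, -9.62649684e-01, -2.70749484e-01,
         6.96946954e+01],
       [ 0.00000000e+00,  0.00000000e+00,  0.00000000e+00,
         1.00000000e+00]])}
```

View pics/top0.png

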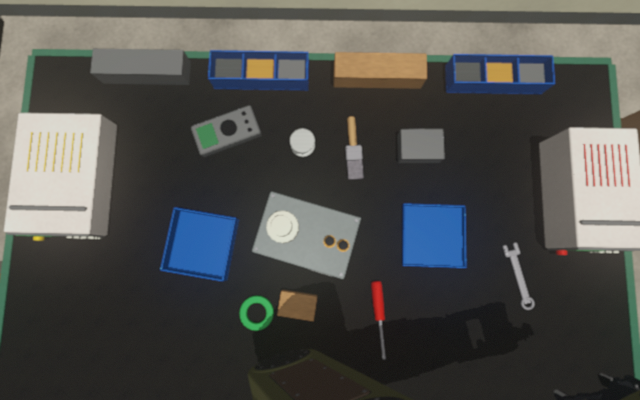

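View pics/scene0.png

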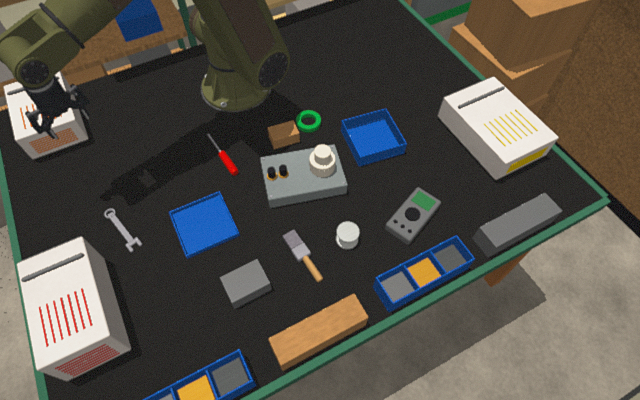

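The top view has the box at about (307,235), the cap at (282,226) and blue containers at (200,243) and (435,236). The right-hand one looks like the shallow tray. I'll measure these next.

```bash
cat > h.py <<'E'
import numpy as np,cv2
from scipy.spatial.transform import Rotation as R
def Rq(q): return R.from_quat([q[1],q[2],q[3],q[0]])
def cloud(c):
    d=c["depth"];h,w=d.shape;f=h/2/np.tan(np.radians(c["fovy"])/2)
    v,u=np.mgrid[:h,:w].astype(float)
    P=np.stack([(u-c["cx"])/f*d,(v-c["cy"])/f*d,d],-1)
    W=Rq(c["attitude"]).apply(P.reshape(-1,3)).reshape(h,w,3)+c["eye"]
    W[d<=0]=np.nan
    return W
E
python3 - <<'E'
from rig import bot
from h import *
for n in("top","scene"):
    c=bot.read_camera(n);W=cloud(c);im=c["image"].astype(int)
    z=W[...,2]
    x,y=W[...,0],W[...,1]
    def rect(m,name):
        m=cv2.morphologyEx(m.astype(np.uint8),cv2.MORPH_OPEN,np.ones((3,3)))
        N,L,st,ce=cv2.connectedComponentsWithStats(m)
        for i in range(1,N):
            if st[i,4]<60: continue
            p=W[L==i]; p=p[~np.isnan(p[:,0])]
            r=cv2.minAreaRect(p[:,:2].astype(np.float32))
            print(n,name,"px",ce[i].round(),"n",st[i,4],"rect",np.round(r[0],1),np.round(r[1],1),round(r[2],1),"z pct",np.percentile(p[:,2],[5,50,95]).round(1))
    reg=(x>250)&(x<700)&(abs(y)<420)
    b=(im[...,0]>100)&(im[...,0]>im[...,2]+60)&reg
    rect(b,"blue"); rect(b&(z>10),"bluehi")
    nb=~b&reg
    rect(nb&(z>44)&(z<56),"top50")
    rect(nb&(z>80)&(z<90),"z85")
    rect(nb&(z>91)&(z<98),"skirt")
    rect(nb&(z>124)&(z<137),"captop")
    rect(nb&(z>12),"any")
    t=(z>124)&(z<137)&nb;p=W[t];print(cv2.minEnclosingCircle(p[:,:2].astype(np.float32)))
E
```

```text
top blue px [434. 236.] n 3975 rect [ 488.5 -309.8] [167.6 165.8] 89.0 z pct [ 0.5  4.7 18.2]
top blue px [202. 243.] n 3626 rect [452.8 292.7] [158.4 170. ] 81.5 z pct [-0.   3.9 47.8]
top blue px [166. 245.] n 159 rect [447.2 384.4] [ 26.1 129. ] 81.3 z pct [-3.  46.9 51.1]
top top50 px [423. 155.] n 333 rect [ 689.9 -273.3] [ 19.5 109.4] 1.3 z pct [46.  49.8 53.5]
top top50 px [310. 236.] n 4993 rect [482.  23.] [239.9 160.1] 74.5 z pct [46.5 49.8 53.2]
top z85 px [330. 241.] n 74 rect [466.4 -35.1] [21.9 19.5] 0.3 z pct [81.3 84.9 88. ]
top z85 px [344. 245.] n 70 rect [456.2 -67.9] [19.3 21.8] 1.2 z pct [81.9 84.9 88.5]
top skirt px [272. 232.] n 112 rect [485.4 104.2] [60.6 20.1] 28.2 z pct [91.5 94.  96.7]
top skirt px [292. 232.] n 116 rect [487.3  55.6] [21.3 59. ] 66.5 z pct [91.3 94.1 96.8]
top captop px [281. 225.] n 338 rect [497.6  81.1] [44.7 46.9] 1.3 z pct [127.5 129.9 133.1]
top any px [207. 152.] n 78 rect [695.  288.5] [11.9 40.2] 9.9 z pct [15.  31.3 37.4]
top any px [421. 157.] n 453 rect [ 689.7 -272.6] [ 19.7 110.9] 1.0 z pct [21.6 48.9 53.3]
top any px [355. 
[... 1329 characters left out ...]
4]
scene any px [391. 125.] n 156 rect [449.8 373.4] [134.3  25.6] 1.2 z pct [14.9 28.2 43. ]
scene any px [283. 133.] n 579 rect [305.8  44. ] [91.1 66.7] 82.2 z pct [17.6 44.1 48.5]
scene any px [303. 174.] n 3895 rect [481.6  25.4] [241.9 165.4] 74.2 z pct [ 26.2  50.8 124.3]
scene any px [395. 150.] n 77 rect [536.3 325.8] [60.2  6.3] 82.3 z pct [16.7 30.8 43.2]
scene any px [228. 162.] n 197 rect [ 320.3 -159.3] [96.3 24.9] 7.1 z pct [16.6 23.3 28.9]
scene any px [294. 241.] n 293 rect [666.2 -98.6] [68.3 40.7] 2.9 z pct [13.8 18.3 22.9]
scene any px [240. 270.] n 288 rect [ 689.7 -270.3] [ 21.5 109.2] 0.9 z pct [47.1 50.2 53.8]
((495.8511047363281, 82.02532958984375), 26.1436824798584)
```

```bash
cat >> h.py <<'E'
def ori(a):
    x=np.array([np.cos(a),np.sin(a),0]);y=np.array([0,0,-1.]);z=np.cross(x,y)
    q=R.from_matrix(np.stack([x,y,z],1)).as_quat();return np.array([q[3],q[0],q[1],q[2]])
CAP=np.array([497.1,81.5])
E
python3 - <<'E'
from rig import bot
from h import *
print(bot.tip_reach, bot.read_state()['clock'])
s=bot.read_state();M=Rq(s['tool_rot']).as_matrix();print(M.round(3))
for d in range(-180,180,20):
    q=bot.ik([*CAP,117],ori(np.radians(d)));print(d,None if q is None else q.round(3))
E
```

```text
19.0 0.25
[[ 0.34  -0.     0.94 ]
 [-0.94   0.001  0.34 ]
 [-0.001 -1.     0.   ]]
-180 None
-160 None
-140 [ 0.09   0.356  1.785 -0.     1.001  2.533]
-120 [ 0.09   0.356  1.785 -0.     1.001  2.184]
-100 [ 0.09   0.356  1.785 -0.     1.001  1.835]
-80 [ 0.09   0.356  1.785 -0.     1.001  1.486]
-60 [0.09  0.356 1.785 0.    1.001 1.137]
-40 [ 0.09   0.356  1.785 -0.     1.001  0.788]
-20 [ 0.09   0.356  1.785 -0.     1.001  0.439]
0 [ 0.09   0.356  1.785 -0.     1.001  0.09 ]
20 [ 0.09   0.356  1.785 -0.     1.001 -0.259]
40 [ 0.09   0.356  1.785 -0.     1.001 -0.608]
60 [ 0.09   0.356  1.785  0.     1.001 -0.957]
80 [ 0.09   0.356  1.785 -0.     1.001 -1.306]
100 [ 0.09   0.356  1.785 -0.     1.001 -1.656]
120 [ 0.09   0.356  1.785 -0.     1.001 -2.005]
140 [ 0.09   0.356  1.785 -0.     1.001 -2.354]
160 None
```

Run:
```python
from rig import bot
from h import *
bot.move_to([*CAP,215],ori(np.radians(-90)))
s=bot.read_state();print(s['clock'],s['ee_pos'],s['joint_positions'].round(3),s['ft_force'].round(2))
c=bot.read_camera("wrist");cv2.imwrite("pics/w1.png",c["image"])
d=c["depth"];f=200/np.tan(np.radians(c["fovy"])/2)
v,u=np.mgrid[:400,:640].astype(float);dx=u-c["cx"];dy=v-c["cy"];r=np.hypot(dx,dy)+1e-9;th=r/f
P=np.stack([np.tan(th)*dx/r*d,np.tan(th)*dy/r*d,d],-1).reshape(-1,3)
M=c["mount"];T=P@M[:3,:3].T+M[:3,3];W=Rq(s['tool_rot']).apply(T)+s['ee_pos']
W=W.reshape(400,640,3);z=W[...,2];ok=(d>0)
t=ok&(z>122)&(z<137)&(np.hypot(W[...,0]-CAP[0],W[...,1]-CAP[1])<50)
p=W[t];print(t.sum(),cv2.minEnclosingCircle(p[:,:2].astype(np.float32)),np.median(p,0))
t=ok&(z>90)&(z<137)&(np.hypot(W[...,0]-CAP[0],W[...,1]-CAP[1])<60);p=W[t];print(t.sum(),cv2.minEnclosingCircle(p[:,:2].astype(np.float32)))
print(p.min(0),p.max(0))
```

```text
2.65 [497.23585548  80.94946497 215.00126014] [ 0.089  0.23   1.694 -0.     1.217  1.66 ] [-0.4   0.14 -0.27]
3567 ((498.0884094238281, 82.77847290039062), 24.761619567871094) [499.44108693  82.63330449 130.14939347]
6471 ((498.1098937988281, 82.5127182006836), 38.43729782104492)
[465.68184205  45.35506283  90.09390271] [536.31050067 120.82589288 132.33789187]
```

View pics/w1.png

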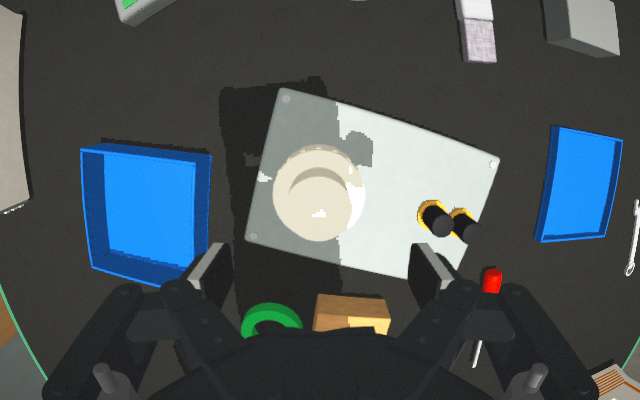

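The wrist view shows the cap at (318,193) with the pads on either side of it. All three cameras agree on its axis to within about 1 mm, near (497.6, 82). Next I'll grip it.

```bash
sed -i 's/^CAP=.*/CAP=np.array([497.6,82.0])/' h.py
python3 - <<'E'
from rig import bot
from h import *
A=np.radians(-135)
bot.move_to([*CAP,180],ori(A))
print(bot.servo_line([*CAP,117],speed=80,until_force=15))
s=bot.read_state();print(s['clock'],s['ee_pos'],s['ft_force'].round(2))
bot.move_gripper(40,grip_force=80)
s=bot.read_state();print(s['clock'],s['ee_pos'],s['ft_force'].round(2),s['moment'].round(2),s['grip_width'])
# test: small turn
for k in(1,2):
    q=bot.ik([*CAP,117+10*k*30/360],ori(A+np.radians(30*k)));bot.move_joints(q)
    s=bot.read_state();print(s['clock'],s['ee_pos'],s['ft_force'].round(2),s['moment'].round(2),s['grip_width'])
E
```

```text
False
4.4083 [497.86672063  82.02456554 117.45640237] [-0.2  -0.16 -1.12]
4.875 [497.77027833  81.93504578 117.71404252] [-3.26 -1.46  6.6 ] [-0.16  0.49  0.02] 46.673948430777145
5.4417 [497.54286197  82.02958201 117.80028575] [-0.49  0.33 -1.49] [0.06 0.08 0.03] 46.430634051403906
6.0083 [497.58358416  81.98413676 118.61263567] [ 0.37 -0.01 -1.96] [0.01 0.01 0.02] 46.54869199002792
```

```bash
cat >> h.py <<'E'
def show(bot,t=''):
    s=bot.read_state();print(t,round(s['clock'],2),s['ee_pos'].round(2),s['ft_force'].round(1),s['moment'].round(2),round(s['grip_width'],1));return s
E
python3 - <<'E'
from rig import bot
from h import *
A=np.radians(-135)
for dg in(120,195,270):
    bot.move_joints(bot.ik([*CAP,117+dg/36],ori(A+np.radians(dg))));show(bot,dg)
c=bot.read_camera("scene");cv2.imwrite("pics/s2.png",cv2.resize(c["image"][90:240,220:460],(800,500)))
E
```

```text
120 6.99 [497.58  81.99 120.3 ] [ 0.5 -0.1 -1.4] [-0.05  0.   -0.01] 46.4
195 8.18 [497.6   82.   122.39] [-0.4 -0.5 -1.3] [ 0.02  0.01 -0.02] 46.3
270 9.38 [497.6   81.99 124.51] [ 0.1 -0.6 -2.3] [-0.05 -0.03  0.01] 46.3
```

View pics/s2.png

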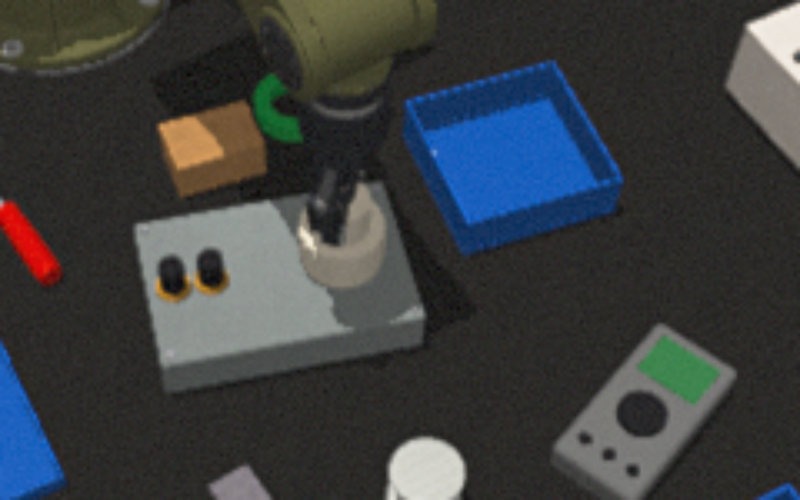

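Run:
```python
from rig import bot
from h import *
A=np.radians(-135);z0=117+7.5
bot.move_gripper(62);show(bot,'open')
for a in (0,-135): bot.move_joints(bot.ik([*CAP,z0],ori(np.radians(a))))
show(bot,'back')
bot.move_gripper(40,grip_force=80);show(bot,'grip')
for dg in(60,120,180,225):
    bot.move_joints(bot.ik([*CAP,z0+dg/36],ori(A+np.radians(dg))));show(bot,dg)
```

```text
open 9.72 [497.71  82.01 124.64] [-0.3 -0.3 -0.2] [-0.03 -0.04 -0.01] 62.1
back 13.78 [497.59  82.   124.5 ] [0.4 0.1 0.4] [ 0.01  0.   -0.03] 62.3
grip 14.05 [497.75  82.   124.9 ] [-1.5 -0.6  5.7] [-0.17  0.4  -0.02] 46.3
60 15.03 [497.48  81.73 126.48] [-3.9 -2.2  6.8] [-0.71  0.65 -0.07] 46.6
120 16.02 [497.87  81.84 128.16] [ 0.1 -3.3  5.2] [-0.63 -0.14 -0.09] 46.9
180 17.0 [498.01  82.07 129.82] [ 2.2 -0.6  5.4] [ 0.02 -0.74 -0.04] 46.1
225 17.77 [497.9   82.26 131.06] [3.8 0.2 6.2] [ 0.45 -0.55 -0.07] 46.6
```

Run:
```python
from rig import bot
from h import *
A=np.radians(-135);z0=117+7.5
bot.move_joints(bot.ik([*CAP,z0+7.5],ori(A+np.radians(270))));show(bot,270)
r=bot.servo_line([*CAP,z0+7.5+6],speed=15,until_force=15);print(r);show(bot,'lift')
```

```text
270 18.55 [497.69  82.58 132.31] [0.4 3.5 7.7] [ 0.95 -0.12 -0.08] 46.5
False
lift 19.1 [497.44  81.95 137.81] [-0.7  0.3 -2.2] [-0.05 -0.02  0.02] 46.3
```

Run:
```python
from rig import bot
from h import *
r=bot.servo_line([*CAP,150],speed=25,until_force=12);print(r);show(bot)
if not r:
    r=bot.servo_line([*CAP,225],speed=70,until_force=12);print(r);show(bot)
c=bot.read_camera("scene");cv2.imwrite("pics/s3.png",cv2.resize(c["image"][60:260,150:470],(800,500)))
```

```text
False
 19.73 [497.58  82.   150.01] [ 0.3 -0.2 -2. ] [-0.   -0.02 -0.04] 46.4
False
 20.96 [497.42  81.97 224.5 ] [-0.1  0.9 -2.7] [ 0.01 -0.03 -0.01] 46.5
```

View pics/s3.png

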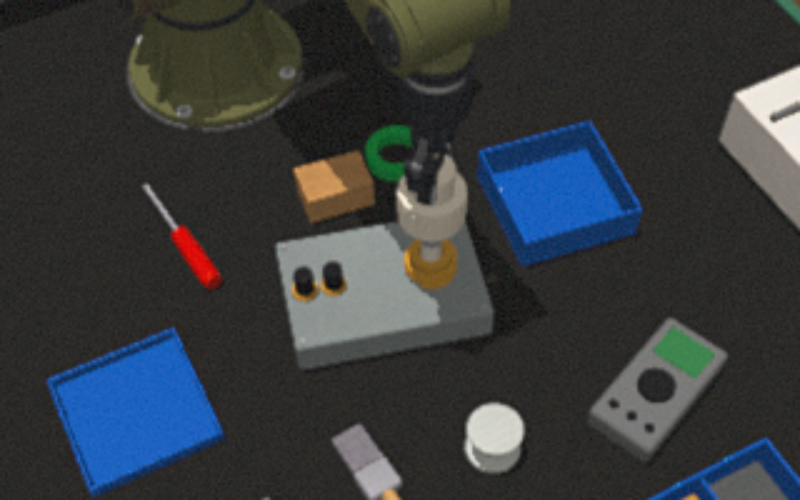

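The cap is clear: the brass neck and standing fuse are visible at (430,255) in the crop. The shallow tray is empty, so I'll place the cap there.

Run:
```python
from rig import bot
from h import *
T=[487.5,-308]
a=np.radians(60)
bot.move_to([*T,225],ori(a));show(bot)
bot.servo_line([*T,85],speed=120);show(bot)
r=bot.servo_line([*T,60],speed=15,until_force=5);print(r);s=show(bot,'touch')
bot.dwell(.2);show(bot)
c=bot.read_camera("scene");cv2.imwrite("pics/s4.png",cv2.resize(c["image"][160:280,130:290],(800,600)))
```

```text
22.46 [ 487.92 -307.03  225.02] [-0.   0.  -1.4] [-0.01 -0.05 -0.  ] 46.5
 23.77 [ 487.81 -308.2    85.77] [-0.7 -0.2 -2.8] [0.06 0.03 0.  ] 46.4
True
touch 24.67 [ 487.44 -308.05   73.64] [-1.9  0.   6.6] [0.19 0.17 0.03] 46.2
 24.87 [ 487.44 -308.04   73.64] [-1.5 -0.8  6.8] [0.19 0.14 0.07] 46.4
```

View pics/s4.png

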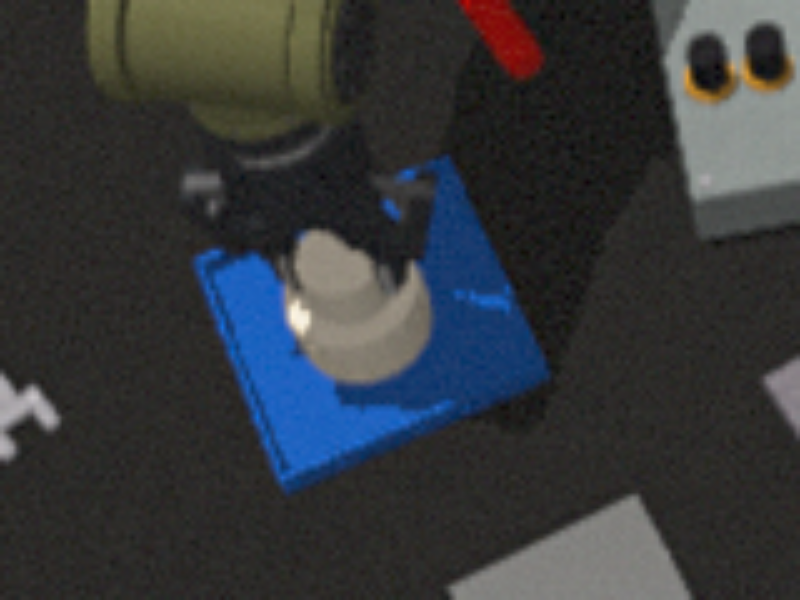

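```bash
cat >> h.py <<'E'
def wcloud(bot):
    s=bot.read_state();c=bot.read_camera("wrist")
    d=c["depth"];f=200/np.tan(np.radians(c["fovy"])/2)
    v,u=np.mgrid[:400,:640].astype(float);dx=u-c["cx"];dy=v-c["cy"];r=np.hypot(dx,dy)+1e-9;th=r/f
    P=np.stack([np.tan(th)*dx/r*d,np.tan(th)*dy/r*d,d],-1).reshape(-1,3)
    M=c["mount"];T=P@M[:3,:3].T+M[:3,3];W=(Rq(s['tool_rot']).apply(T)+s['ee_pos']).reshape(400,640,3)
    W[d<=0]=np.nan
    return c,W
E
python3 - <<'E'
from rig import bot
from h import *
T=[487.5,-308]
bot.move_gripper(80);show(bot,'rel')
bot.servo_line([*T,220],speed=120);show(bot)
bot.move_to([*CAP,220],ori(np.radians(-90)));show(bot)
c,W=wcloud(bot);cv2.imwrite("pics/w5.png",c["image"])
z=W[...,2];rr=np.hypot(W[...,0]-CAP[0],W[...,1]-CAP[1])
p=W[(z>113)&(z<126)&(rr<40)];print(len(p),cv2.minEnclosingCircle(p[:,:2].astype(np.float32)),np.median(p,0))
p=W[(z>78)&(z<88)&(rr<45)];print(len(p),cv2.minEnclosingCircle(p[:,:2].astype(np.float32)))
for n in("top","scene"):
    c=bot.read_camera(n);cv2.imwrite(f"pics/{n}5.png",c["image"])
    W=cloud(c);z=W[...,2];rr=np.hypot(W[...,0]-487.5,W[...,1]+308)
    p=W[(z>76)&(z<92)&(rr<60)];print(n,len(p),cv2.minEnclosingCircle(p[:,:2].astype(np.float32)) if len(p) else 0,np.median(p,0),p[:,2].std())
    p=W[(z>43)&(z<53)&(rr<60)];print(n,'skirt',len(p),cv2.minEnclosingCircle(p[:,:2].astype(np.float32)) if len(p) else 0,np.median(p,0))
E
```

```text
rel 25.35 [ 487.04 -307.7    72.77] [-0.3 -0.2 -0.4] [ 0.03  0.03 -0.05] 79.8
 26.73 [ 487.29 -307.87  219.19] [0.  0.4 0.1] [-0.01 -0.02  0.  ] 80.1
 29.53 [497.66  81.81 219.98] [-0.7  0.1  1. ] [-0.06 -0.05 -0.07] 80.4
897 ((498.4828186035156, 82.86355590820312), 13.11602783203125) [499.39052059  82.80905733 120.11896558]
1527 ((497.8238220214844, 82.61441802978516), 26.609661102294922)
top 328 ((488.2406921386719, -309.75653076171875), 24.784887313842773) [ 487.25946464 -309.3365954    84.10493143] 2.0997474892105457
top skirt 349 ((487.79266357421875, -309.8653259277344), 38.53406524658203) [ 484.66774145 -296.65854552   48.2282224 ]
scene 231 ((487.109130859375, -308.02740478515625), 24.867523193359375) [ 488.94811435 -307.74927742   84.37137501] 2.5191649571270505
scene skirt 248 ((487.7174987792969, -306.8787841796875), 39.516632080078125) [ 503.95887251 -308.44642535   48.4631118 ]
```

View pics/w5.png

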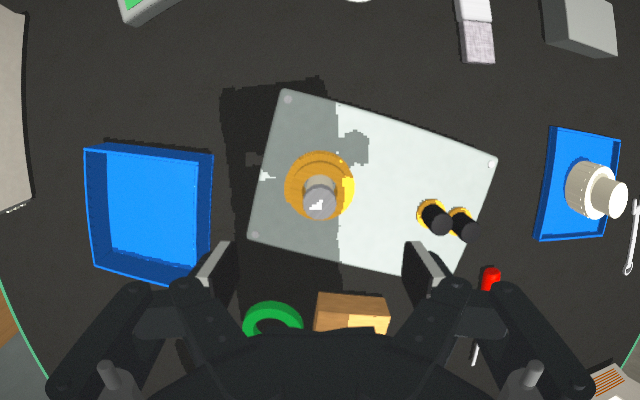

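View pics/scene5.png

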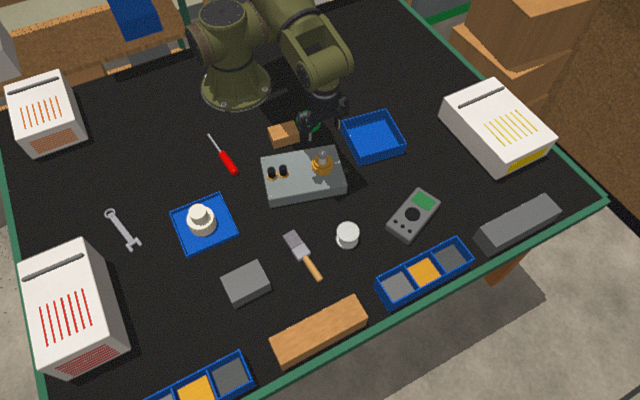

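The wrist view shows the fuse upright in the neck at (319,200). The cap stands flat in the tray, with its top at z≈84 as it should be. Next I'll take the fuse.

Run:
```python
from rig import bot
from h import *
F=[498.0,82.3]
bot.move_gripper(60)
bot.servo_line([*F,135],speed=120)
print(bot.servo_line([*F,109],speed=40,until_force=10));show(bot)
bot.move_gripper(15,grip_force=45);show(bot,'grip')
r=bot.servo_line([*F,125],speed=30,until_force=15);print(r);show(bot)
if not r:
    r=bot.servo_line([*F,225],speed=100,until_force=15);print(r);show(bot,'up')
c=bot.read_camera("scene");cv2.imwrite("pics/s6.png",cv2.resize(c["image"][60:260,150:470],(800,500)))
W=cloud(bot.read_camera("top"));p=W[190:300,150:250];p=p[(p[...,2]>42)&(p[...,2]<58)];print(cv2.minAreaRect(p[:,:2].astype(np.float32)),len(p))
```

```text
False
 31.68 [498.09  82.31 109.11] [-0.6 -0.3 -1.1] [ 0.03 -0.    0.01] 60.0
grip 32.09 [498.17  82.34 109.34] [-0.7  0.9  4.5] [ 0.09  0.17 -0.06] 23.8
False
 32.77 [497.93  82.29 124.94] [-0.3 -0.3 -0.7] [0.   0.05 0.01] 24.0
False
up 33.92 [497.77  82.26 224.35] [ 0.6  0.6 -1. ] [0.05 0.01 0.01] 24.0
((453.52239990234375, 294.4207763671875), (160.787353515625, 160.12330627441406), 81.36680603027344) 364
```

View pics/s6.png

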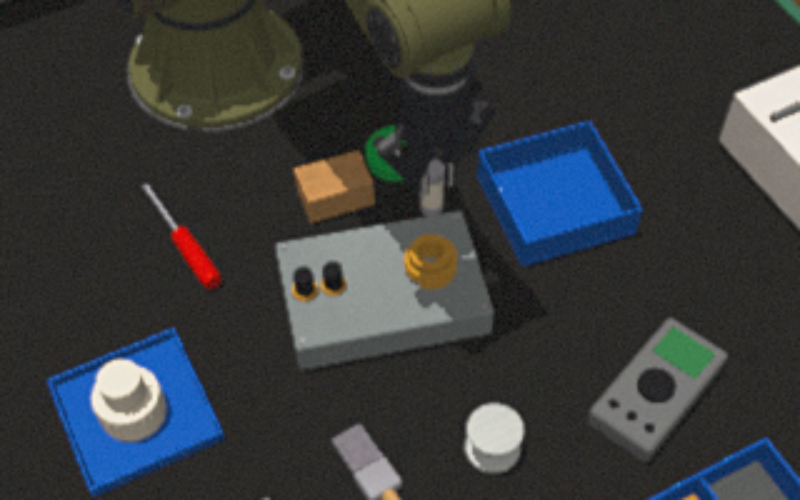

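The fuse is in the jaws at (433,190) and the neck is empty. The bin rim measures 160.8 × 160.1 mm, centred at (453.5, 294.4).

Run:
```python
from rig import bot
from h import *
B=[453.5,294.4]
bot.move_to([*B,225],ori(np.radians(-98.6)));show(bot)
bot.servo_line([*B,80],speed=120)
r=bot.servo_line([*B,57],speed=15,until_force=5);print(r);show(bot,'touch')
bot.move_gripper(50);show(bot,'rel')
bot.servo_line([*B,230],speed=120);show(bot)
bot.move_to([330,0,330],ori(np.radians(-90)));bot.dwell(.5);show(bot)
for n in("top","scene"):
    c=bot.read_camera(n);cv2.imwrite(f"pics/{n}7.png",c["image"])
    W=cloud(c);z=W[...,2];rr=np.hypot(W[...,0]-453,W[...,1]-294);m=(rr<68)&(c["image"][...,2]>90)
    p=W[m];print(n,len(p),np.median(p,0),np.percentile(p[:,2],[5,95]))
```

```text
34.9 [453.79 293.67 224.84] [-0.3 -0.7 -0.9] [-0.04  0.01  0.04] 23.5
True
touch 37.31 [453.55 294.43  63.33] [-1.5  0.2  5.7] [-0.03  0.16 -0.04] 23.7
rel 37.68 [453.09 294.17  62.68] [ 0.9 -0.5 -0.1] [-0.01  0.01 -0.04] 49.9
 39.23 [453.31 294.3  229.31] [0.6 0.8 0.3] [ 0.07 -0.03  0.02] 49.9
 40.99 [3.3006e+02 6.0000e-02 3.2996e+02] [0.3 0.5 0.7] [ 0.03 -0.06 -0.01] 50.0
top 148 [453.50150095 289.132842    70.5415444 ] [ 2.94830858 75.92246057]
scene 129 [458.25187121 289.62222357  53.34973103] [14.0971811  77.57764766]
```

```bash
python3 -c "
import cv2,numpy as np
a=cv2.imread('pics/top7.png');b=cv2.imread('pics/scene7.png');cv2.imwrite('pics/both7.png',np.vstack([cv2.resize(a[100:280,140:490],(580,298)),cv2.resize(b[80:265,140:500],(580,298))]))"
```

```text
(no output)
```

View pics/both7.png

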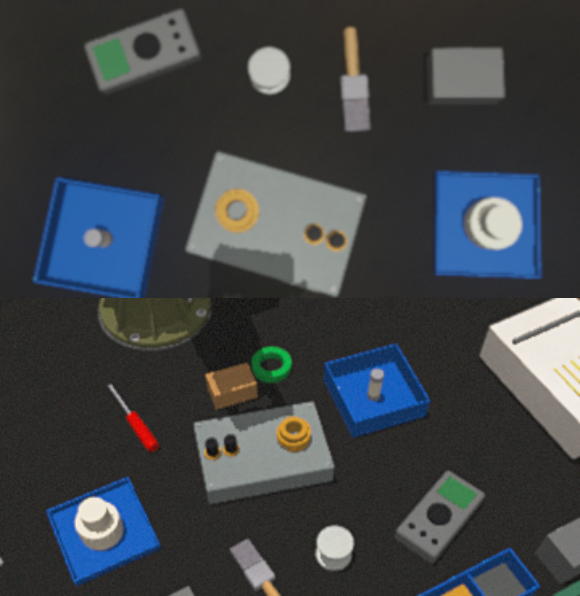

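Both views show the cap mouth down in the tray, the fuse standing in the bin, the neck empty and the bystanders where they were. I'll hand it in.

Run:
```python
from rig import bot
bot.finish_job()
```

```text
the job is handed in; nothing more can be done
```

The job is done and handed in at about 41 s, against the 72 s limit.

- **Cap:** I turned it 1.5 turns anticlockwise in two strokes, following its 10 mm per turn rise. It then lifted free with only its own weight (about 2 N) on the wrist. I stood it mouth down near the middle of the shallow tray. Its top measured about 84 mm above the bench, the height expected if it stands flat.
- **Fuse:** I took it out of the neck and released it in the deep bin. It stands upright near the bin's centre, with its top about 74 mm above the bench, so it sticks out above the 50 mm rim.
- **Last checks:** The final pictures showed the neck empty and the meter, spool, brush and small grey box where they were, judged by eye. The gripper was open and clear of everything. The highest tool force I read was about 9 N.

No check failed. The cameras differed by 1 to 3 mm on positions, which did not affect any grasp or placing.

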